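Pack the edging-repair kit into its sliding-lid box

ROBOT

A 6-joint arm with a two-finger parallel gripper is mounted at the origin on a cart in front of the work surface, level with it; the furniture and walls round the work are solid. World frame = base frame: x ahead of the robot, y to its left, z up, the work surface at z = 0. Lengths are in m, angles in rad, forces in N, time in s.
With the tool pointing down it reaches from about 0.3 to 0.825 m from the base axis. Payload 5.4 kg.
Tool frame: the origin (TCP) lies midway between the tips of the shut fingers; the grasp point (between the pads) lies 19 mm behind it; x points along the fingers, y is the direction in which the jaws open and shut, and the axes are right-handed (so a half turn about x gives the same grasp; the last joint's range is limited). The gripper opens to 92 mm and grips with 3 to 60 N. Pads are 20 mm wide; open, the fingers measure 128 mm over their backs; the gripper's body (75 mm by 189 mm) begins 69 mm behind the grasp point.
Start: joints at [1.002, 0.158, 1.597, -0, 1.386, -0.21], TCP at [0.202, 0.538, 0.215] pointing down, gripper open.
Joint ranges: [-2.91, 2.91], [-0.94, 2.29], [0.18, 2.7], [-1.29, 4.43], [0.17, 2.64], [-3, 3]. Speed limits (rad/s): [2.57, 2.57, 3.14, 3.14, 3.14, 3.14].

INTERFACE

Orientations are given as a unit quaternion [x, y, z, w].
In Python, from plant import arm gives the robot as it stands. The module is installed in compiled form; this text tells all that it offers.
- The arm moves only by the tool arm_command, never from a script. Its argument "targets" is a list of rows, each an object with "delta_pos": the shift along the tool's x, y, z in mm, a list of three; "twist": the turn about the tool's x in rad. A call has 1 to 12 rows; each row is the pose to reach, as a shift and turn from the pose commanded when the call began, along the tool's axes at that moment; what a row does not reach only later rows make up. A row lasts 1/8 s, in which the tool goes at most 62.5 mm and 10.7 degrees, less where a joint would pass 70% of its speed; a pose out of reach is approached as far as the arm can. A call with a gripper value outside its range is refused whole. "gripper" is the closure in counts, from 0 (fully open) to 255 (shut), set as the call begins (left out, the last holds). The fingers move at their own pace and stop on an object; "squeeze" is the grip in N (left out, the last holds). Time passes only in rows, so rows that repeat a pose let the fingers close. It gives the time, the measured TCP pose, the force and the opening at its end, in the units of the state.
- arm.get_state(): the state, without advancing time (a new reading comes with each control period).
- arm.get_image(name): name is "scene" or "top"; returns a dict with "frame" (480x640x3 uint8, blue, green, red), "mtx" (3x3 intrinsics, pixels), "rvec" (rotation vector, rad) and "tvec" (3), from world to camera coordinates, as OpenCV has them. Camera axes: x right, y down, z forward; pixel columns grow to the right and rows downward; lengths in m; the calibration is good to about 2 mm. A picture is of the moment at which its call begins. There is no depth.
- arm.finish_job(): hands the job in, once; it reports no verdict.
The state is a dict: "time_s": time; "qpos": joint angles; "dq": joint speeds; "joint_torque": joint torques, N m; "tool_pos": TCP position; "eef_rot": TCP orientation; "force": force on the tool from outside, world axes, zero at the start; "wrist_torque": the same for the moment, N m; "opening": finger opening in m.
Only numpy, scipy, OpenCV 4.12 (cv2) and the standard library are available. Lean on these libraries where they do the work, as an engineer would, in place of code of your own. Each camera call takes 0.05 s, during which the arm holds its last target.

TASK

Pack the edging-repair kit for the next job: slide the lid of the shallow wooden box back, lay the spring clamp, the cork sanding block and the roll of paper tape lying near them inside (they only fit side by side, lying flat, not on top of one another), then slide the lid fully home over them. Leave the other tools on the bench where they are.

Things in the scene. Friction and masses are not known exactly. Their poses are not given: they have to be found in the camera images.
- kit_box: Shallow oak and plywood box, too heavy to shift, outside 226 (x) x 280 (y) x 56 mm high, origin at the centre of its underside. Inside 204 (x) x 256 (y) mm; floor 6 mm above the bench, 39 mm clear between floor and lid. Side walls 11 mm thick, 56 high; end at -y 12 thick, 56 high; end at +y only 44 high: the lid slides out over it, to the robot's left.
- box_floor (a point): Centre of the box's inner floor, 6 mm above the bench.
- box_lid (a joint): Opening s of the sliding plywood lid in m: 0 fully shut, 0.225 fully open at its stop, moving towards the box's +y. It runs captive in grooves with about 2.5 N friction and stays where left. 5 mm thick, upper face 50 mm above the bench. Open by s, it uncovers the inside from y = -0.128 to y = -0.127 + s (box frame), over the whole inner width.
- lid_cleat (a point): Centre of the top face of the wooden cleat (pull) fixed across the lid: 130 mm long along the box's x, 18 mm wide along its y, standing 12.5 mm proud of the lid, top 63 mm above the bench. Moves with the lid: y = -0.096 + s in the box's frame. Grip it across its 18 mm or push it from the side.
- spring_clamp: Orange and grey spring clamp lying flat, 81 (x) x 144 (y) x 19 mm high, 0.07 kg; origin at the centre of its underside. The two orange handles run from the middle to +y and spread to 81 mm; the jaws run to -y, 32 mm wide at y = -0.04, 20 mm at the tips. At y = -0.005, by the pivot, it is 44 mm wide: a good place to grip across x.
- tape_roll: Roll of beige paper tape lying flat, a ring of 100 mm outer diameter with a 76 mm hole, 24 mm high, 0.12 kg. Origin at the centre of its underside (the middle of the hole). Gripped by its 12 mm thick wall, one finger in the hole. (Not the other roll at the very back of the bench, beside the red tool chest.)
- sanding_block: Brown cork sanding block, 63 (x) x 110 (y) x 35 mm high with its upper edges bevelled, 0.11 kg. Origin at the centre of its underside; the long side is its y. Grip it across x, 63 mm at the foot, somewhat less at the top.
- offcut: Bystander: small dark wood offcut, 60 x 85 (y) x 18 mm, origin at the centre of the underside.
- screwdriver: Bystander: screwdriver lying on the bench, 27 x 229 (y) x 31 mm, origin at the centre of the underside.
- pencil: Bystander: yellow pencil lying on the bench 9 x 160 (y) x 8 mm, origin at the centre of the underside.

How it is judged:
By the outcome, as a careful person would: the job done as asked, in the order asked, and still so for the second after the job is handed in, with the robot touching nothing.
It also fails if it takes over 72 s, if anything falls off the work surface, if the arm or the gripper's body presses on something with over 40 N, if the wrist force passes 120 N, or if a joint passes its speed limit or range.

## Working session

There is one attempt and no reset: what is moved stays moved. The work goes in short steps, Python scripts to look and compute and a tool call to move; the robot and the scene stay as the last step left them, time stands still between calls to the robot, and variables do not carry over. Pictures are saved under pics/ and viewed, and the job is handed in when it is done.

Besides the shell and the picture viewer there is one more tool, called by a JSON object that holds its "api" and its "payload". arm_command: Moves the arm, as the interface text tells. Its arguments: {"type":"object","properties":{"targets":{"type":"array"},"gripper":{"type":"number"},"squeeze":{"type":"number"}},"required":["targets"]}

```bash
mkdir -p pics; python3 - <<'E'
from plant import arm
import cv2
print(arm.get_state())
for n in("scene","top"):
    d=arm.get_image(n); cv2.imwrite(f"pics/{n}0.png",d["frame"])
    R=cv2.Rodrigues(d["rvec"])[0]; print(n,d["mtx"].tolist(),(-R.T@d["tvec"].reshape(3)).tolist(),R.tolist())
E
```

```text
{'time_s': 0.0, 'qpos': array([ 1.00188125e+00,  1.59007188e-01,  1.59822732e+00, -2.02697986e-05,
        1.38616599e+00, -2.10115086e-01]), 'dq': array([ 0.00028917, -0.00133592,  0.00077496, -0.00127191,  0.00119144,
        0.00041998]), 'joint_torque': array([-1.39312546e-03, -3.85566008e+01, -3.22107553e+01,  6.98366412e-02,
        3.78149771e-02, -1.54832987e-04]), 'tool_pos': array([0.2016071 , 0.53784086, 0.21364488]), 'eef_rot': array([ 0.12558027,  0.69599453, -0.1267682 ,  0.69552213]), 'force': array([-0.82714693, -0.20777141, -0.89726667]), 'wrist_torque': array([-0.04608757, -0.02808382, -0.02067648]), 'opening': 0.09215679710688775}
scene [[587.5528079814228, 0.0, 316.79515872553316], [0.0, 587.5528079814228, 230.51714291877272], [0.0, 0.0, 1.0]] [-0.2508400080586158, -1.2327859906830947, 0.6177654057828885] [[0.7836372899515582, -0.6207892274651807, 0.02309400053176469], [-0.24859525432410684, -0.34744305751050875, -0.9041480638232223], [0.5693092282098627, 0.7027830795138236, -0.426594591883391]]
top [[489.90904360154644, 0.0, 314.95055164773373], [0.0, 489.90904360154644, 238.14280189981952], [0.0, 0.0, 1.0]] [0.35376382322339095, -0.2852104858181501, 1.0528263865981007] [[-0.007825842456844256, -0.9999653319236353, -0.0028444930469465474], [-0.9883879656240907, 0.008166851616983162, -0.15173177631642393], [0.15174974662025564, 0.0016240337187539144, -0.9884176126087437]]
```

```bash
ls -la .
```

```text
total 12
drwxr-xr-x  3 agent agent 4096 Dec  7 07:05 .
drwxr-xr-x 23 root  root  4096 Dec  7 07:05 ..
drwxr-xr-x  2 agent agent 4096 Dec  7 07:06 pics
```

View pics/scene0.png

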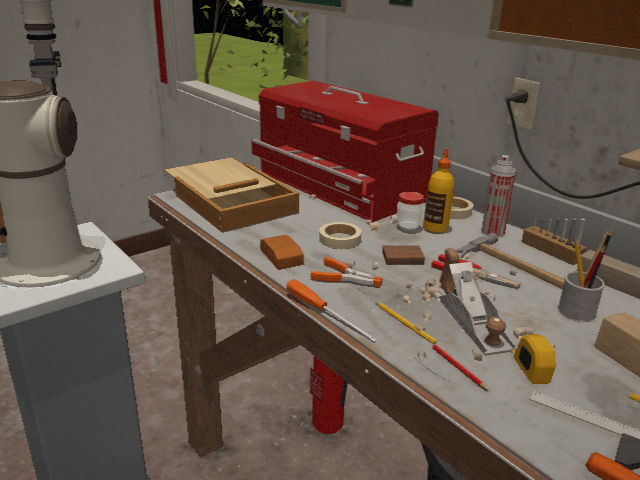

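View pics/top0.png

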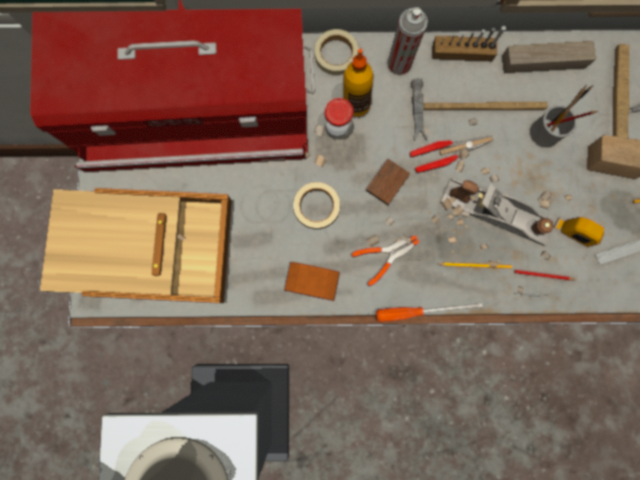

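The scene view shows the box with its lid partly open, and the block, tape, clamp and bystanders on the bench. In the top view the cleat is at about (159,244), the box's right corners at (228,196) and (222,300), the block at (312,281), the tape at (317,205) and the clamp at (390,258).

```bash
cat > h.py <<'E'
import cv2, numpy as np
from plant import arm
def cam(n):
    d=arm.get_image(n); d["R"]=cv2.Rodrigues(d["rvec"])[0]; d["C"]=-d["R"].T@np.ravel(d["tvec"]); return d
def ray(d,uv,z):
    v=d["R"].T@np.linalg.inv(d["mtx"])@np.array([uv[0],uv[1],1.0]); 
    return d["C"]+v*(z-d["C"][2])/v[2]
def proj(d,P): return cv2.projectPoints(np.array(P,float).reshape(-1,1,3),d["rvec"],d["tvec"],d["mtx"],None)[0].reshape(-1,2)
def crop(d,x0,y0,x1,y1,k,name):
    cv2.imwrite("pics/"+name,cv2.resize(d["frame"][y0:y1,x0:x1],None,fx=k,fy=k,interpolation=cv2.INTER_CUBIC))
E
python3 - <<'E'
from h import *
d=cam("top"); crop(d,30,175,240,315,3.8,"boxc.png"); crop(d,270,170,430,310,4.2,"objc.png")
hsv=cv2.cvtColor(d["frame"],cv2.COLOR_BGR2HSV)
for p in [(312,281),(390,180),(365,252),(298,205),(400,248),(159,244),(100,240),(260,240),(225,250)]: print(p,hsv[p[1],p[0]])
E
```

```text
(312, 281) [ 13 210 171]
(390, 180) [ 12 148 122]
(365, 252) [  9 221 205]
(298, 205) [ 19  89 210]
(400, 248) [ 21  29 141]
(159, 244) [ 15 180 163]
(100, 240) [ 18 123 221]
(260, 240) [ 21  30 143]
(225, 250) [ 14 173  59]
```

View pics/boxc.png

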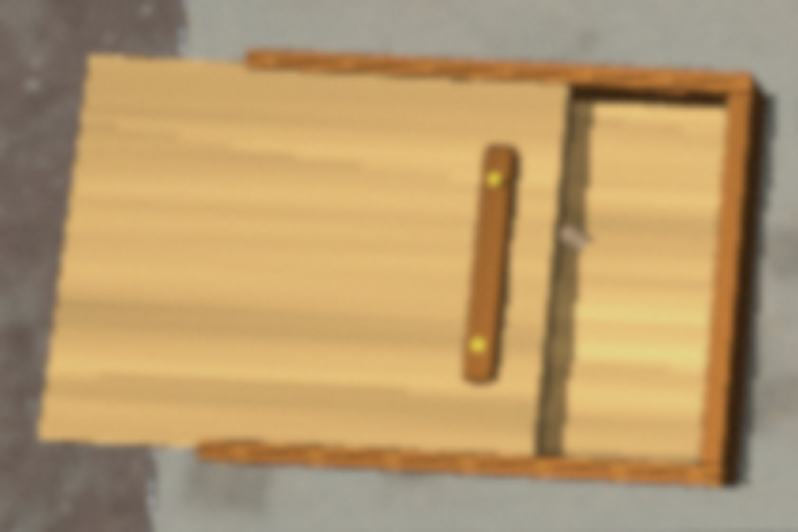

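View pics/objc.png

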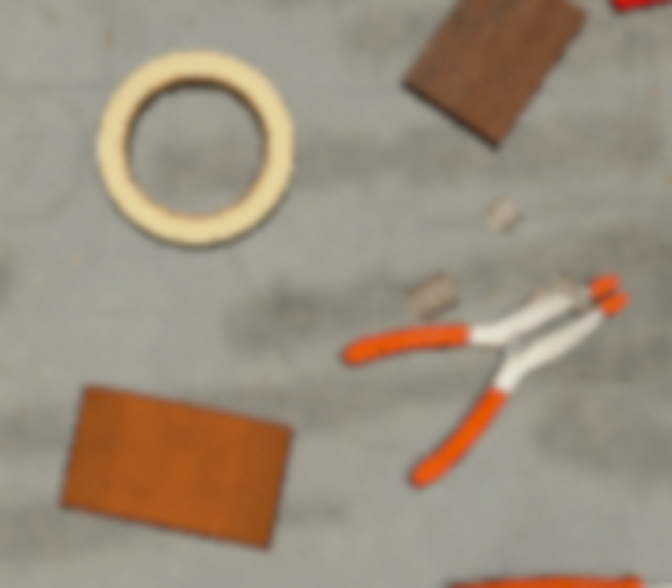

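```bash
python3 - <<'E'
from h import *
np.set_printoptions(precision=4,suppress=True)
d=cam("top")
def cp(x,y,k,x0,y0): return ((x+.5)/k-.5+x0,(y+.5)/k-.5+y0)
B=[ray(d,cp(x,y,3.8,30,175),.056)[:2] for x,y in[(752,75),(722,485),(198,460),(248,52)]]
print("box corners",np.array(B), "lens",[np.linalg.norm(B[i]-B[(i+1)%4]) for i in range(4)])
c=np.mean(B,0); 
yd=(B[3]-B[0])+(B[2]-B[1]); yaw=np.arctan2(-yd[0],yd[1]); 
xd=(B[0]-B[1])+(B[3]-B[2]); yaw2=np.arctan2(xd[1],xd[0]);print("c",c,"yaw",yaw,yaw2)
K=[ray(d,cp(x,y,3.8,30,175),.063)[:2] for x,y in[(502,147),(480,382)]]
print("cleat",np.array(K),np.mean(K,0))
Rm=lambda a:np.array([[np.cos(a),-np.sin(a)],[np.sin(a),np.cos(a)]])
print("cleat in box",Rm((yaw+yaw2)/2).T@(np.mean(K,0)-c))
hsv=cv2.cvtColor(d["frame"],cv2.COLOR_BGR2HSV)
def cn(lo,hi,box):
    m=cv2.inRange(hsv,np.array(lo),np.array(hi)); q=np.zeros_like(m); x0,y0,x1,y1=box; q[y0:y1,x0:x1]=m[y0:y1,x0:x1]
    return sorted(cv2.findContours(q,cv2.RETR_EXTERNAL,cv2.CHAIN_APPROX_NONE)[0],key=cv2.contourArea,reverse=True)
def w(ct,z): return np.array([ray(d,p[0],z)[:2] for p in ct],np.float32)
b=cn((5,150,60),(18,255,255),(275,250,345,307))[0]
for z in(0,.02,.035): print("block",z,cv2.minAreaRect(w(b,z)))
t=cn((15,55,150),(28,255,255),(285,175,350,235))[0]
print("tape",cv2.fitEllipse(w(t,.024)),cv2.fitEllipse(w(t,.012)))
for k in cn((3,160,120),(14,255,255),(345,225,425,290))[:4]:
    W=w(k,.0095); print("clamp",cv2.contourArea(k),W.mean(0)); 
    # extremes
    pc=np.linalg.svd(W-W.mean(0))[2][0]; s=(W-W.mean(0))@pc; print(W[s.argmin()],W[s.argmax()])
o=cn((5,80,60),(18,255,160),(360,155,415,206))[0]; print("offcut",cv2.minAreaRect(w(o,.018)))
E
```

```text
box corners [[ 0.6008 -0.1017]
 [ 0.3774 -0.0901]
 [ 0.3928  0.1896]
 [ 0.6162  0.1764]] lens [np.float64(0.22368194024390722), np.float64(0.2800702218943978), np.float64(0.2237212658565927), np.float64(0.27853597677694913)]
c [0.4968 0.0435] yaw -0.05514904010151094 -0.055506033848141526
cleat [[0.5601 0.0319]
 [0.4326 0.0386]] [0.4964 0.0353]
cleat in box [ 0.     -0.0083]
block 0 ((0.4237729012966156, -0.27543026208877563), (0.10585895925760269, 0.06187144294381142), 77.85511016845703)
block 0.02 ((0.4224430024623871, -0.2756160497665405), (0.10384799540042877, 0.06069609522819519), 77.85509490966797)
block 0.035 ((0.4214456081390381, -0.2757554352283478), (0.10233979672193527, 0.05981460213661194), 77.85511016845703)
tape ((0.5849006772041321, -0.2867881953716278), (0.09918379783630371, 0.0998152568936348), 178.9294891357422) ((0.587596595287323, -0.286806583404541), (0.10034066438674927, 0.10097947716712952), 178.93002319335938)
clamp 103.0 [ 0.4352 -0.4189]
[ 0.4589 -0.4392] [ 0.4145 -0.3954]
clamp 97.5 [ 0.4851 -0.3933]
[ 0.4767 -0.3626] [ 0.4914 -0.423 ]
clamp 30.5 [ 0.5093 -0.4974]
[ 0.5147 -0.4904] [ 0.4994 -0.4984]
offcut ((0.6368130445480347, -0.4426972270011902), (0.05897630378603935, 0.08639424294233322), 54.141204833984375)
```

```bash
cat >> h.py <<'E'
from scipy.spatial.transform import Rotation as Ro
BC=np.array([.4968,.0435]); BY=-.0553
def box(x,y): return BC+np.array([[np.cos(BY),-np.sin(BY)],[np.sin(BY),np.cos(BY)]])@[x,y]
def goto(p,jaw=None,txt=""):
    """print tool-frame delta to TCP world p, twist so that tool y lies along world angle jaw (mod pi)"""
    s=arm.get_state(); R=Ro.from_quat(s["eef_rot"]).as_matrix()
    d=R.T@(np.array(p)-s["tool_pos"])*1000
    ty=np.arctan2(R[1,1],R[0,1]); out=[np.round(d,1).tolist(),"jaw now %.3f"%ty]
    if jaw is not None:
        # tool x down: +twist turns clockwise seen from above
        out.append("twist %s"%[round((-(jaw-ty)+k*np.pi),3) for k in(-1,0,1)])
    print(txt,*out,"q6 %.2f q1 %.2f"%(s["qpos"][5],s["qpos"][0]))
E
python3 - <<'E'
from h import *
np.set_printoptions(precision=4,suppress=True)
s=arm.get_state(); print(Ro.from_quat(s["eef_rot"]).as_matrix())
p=box(0,-.008); print(p); goto([*p,.12],np.pi/2+BY,"cleat")
d=cam("top")
for uv in [(390,254.5),(80,160),(305,155)]: print(ray(d,uv,.0095 if uv[0]==390 else .08))
# clamp silhouette: orange + bright gray
f=d["frame"];hsv=cv2.cvtColor(f,cv2.COLOR_BGR2HSV)
m=cv2.inRange(hsv,np.array((3,160,120)),np.array((14,255,255)))|cv2.inRange(hsv,np.array((0,0,175)),np.array((180,60,255)))
q=np.zeros_like(m);q[228:292,348:424]=m[228:292,348:424]
pts=cv2.findNonZero(q)
W=np.array([ray(d,p[0],.0095)[:2] for p in pts],np.float32); print(cv2.minAreaRect(W))
a=.495; L=(W-[.478,-.44])@np.array([[np.cos(a),-np.sin(a)],[np.sin(a),np.cos(a)]])
print(L.min(0),L.max(0))
for y in np.arange(-.07,.075,.01):
    k=abs(L[:,1]-y)<.005
    if k.any(): print("%.2f"%y,L[k,0].min(),L[k,0].max())
E
```

```text
[[-0.0006  0.3512  0.9363]
 [-0.0009  0.9363 -0.3512]
 [-1.     -0.0011 -0.0003]]
[0.4964 0.0355]
cleat [94.3, -367.0, 452.4] jaw now 1.212 twist [np.float64(-3.445), np.float64(-0.304), np.float64(2.838)] q6 -0.21 q1 1.00
[ 0.4772 -0.444   0.0095]
[0.6702 0.1996 0.08  ]
[ 0.6768 -0.2644  0.08  ]
((0.47901567816734314, -0.44096046686172485), (0.07803235203027725, 0.14079608023166656), 27.766544342041016)
[-0.038  -0.0717] [0.0401 0.0694]
-0.07 -0.007232030483553111 0.008170602740299474
-0.06 -0.008900142115638717 0.008368271200970702
-0.05 -0.0111955634981199 0.00999809761199526
-0.04 -0.012858211331961257 0.015185360788089798
-0.03 -0.01431526691390113 0.016222860721673858
-0.02 -0.014941015778292963 0.014089162228604735
-0.01 -0.015159071892047286 0.015320144919813324
0.00 -0.019496331002443894 0.019656391297755232
0.01 -0.02197058362938684 0.022955173240338245
0.02 -0.028139026537933303 0.028130665418235397
0.03 -0.030599347253915745 0.0322712924963383
0.04 -0.03489795569469485 0.035565727985527734
0.05 -0.03734690178657869 0.03885829821658449
0.06 -0.03795353317556079 0.04008030227634509
0.07 -0.036721685431718006 0.03754159393922013
```

{"api": "arm_command", "payload": {"targets": [{"delta_pos":[30,-61,75],"twist":-0.1},{"delta_pos":[60,-122,150],"twist":-0.2},{"delta_pos":[94,-183,226],"twist":-0.304},{"delta_pos":[94,-245,302],"twist":-0.304},{"delta_pos":[94,-306,377],"twist":-0.304},{"delta_pos":[94,-367,452],"twist":-0.304},{"delta_pos":[94,-367,452],"twist":-0.304},{"delta_pos":[94,-367,452],"twist":-0.304},{"delta_pos":[94,-367,452],"twist":-0.304},{"delta_pos":[94,-367,452],"twist":-0.304},{"delta_pos":[94,-367,452],"twist":-0.304},{"delta_pos":[94,-367,452],"twist":-0.304}], "gripper": 140, "squeeze": 15}}

```text
time_s: 1.75
tool_pos: [0.4956, 0.0368, 0.1204]
eef_rot: [0.019, 0.707, -0.019, 0.707]
force: [0.3, 0.5, 0.6]
opening: 0.0415
```

```bash
python3 - <<'E'
from h import *
goto([*box(0,-.008),.0545],np.pi/2+BY,"cleat")
d=cam("scene"); crop(d,130,60,330,240,3.5,"a1.png"); print(arm.get_state()["opening"])
E
```

```text
cleat [65.9, -1.3, 0.8] jaw now 1.516 twist [np.float64(-3.141), np.float64(0.001), np.float64(3.142)] q6 -1.69 q1 -0.17
0.041437949095851426
```

{"api": "arm_command", "payload": {"targets": [{"delta_pos":[30,-1.3,0.8],"twist":0},{"delta_pos":[50,-1.3,0.8],"twist":0},{"delta_pos":[66,-1.3,0.8],"twist":0},{"delta_pos":[66,-1.3,0.8],"twist":0},{"delta_pos":[66,-1.3,0.8],"twist":0}]}}

```text
time_s: 2.42
tool_pos: [0.4975, 0.0349, 0.0554]
eef_rot: [0.019, 0.706, -0.019, 0.707]
force: [-0.2, 0.7, 0.8]
opening: 0.0415
```

{"api": "arm_command", "payload": {"targets": [{"delta_pos":[0,0,0],"twist":0},{"delta_pos":[0,0,0],"twist":0},{"delta_pos":[0,0,0],"twist":0},{"delta_pos":[0,0,0],"twist":0}], "gripper": 255}}

```text
time_s: 2.92
tool_pos: [0.4975, 0.0349, 0.0551]
eef_rot: [0.02, 0.706, -0.019, 0.707]
force: [0.6, 2.8, 3.8]
opening: 0.0182
```

```bash
python3 - <<'E'
from h import *
goto([*box(0,.129),.0545],np.pi/2+BY,"open")
d=cam("scene"); crop(d,130,60,330,240,3.5,"a2.png"); s=arm.get_state();print(s["opening"],s["force"])
E
```

```text
open [0.7, 137.5, -1.1] jaw now 1.516 twist [np.float64(-3.141), np.float64(0.0), np.float64(3.142)] q6 -1.69 q1 -0.17
0.01762212574699326 [0.23689428 2.40851791 4.32255577]
```

View pics/a2.png

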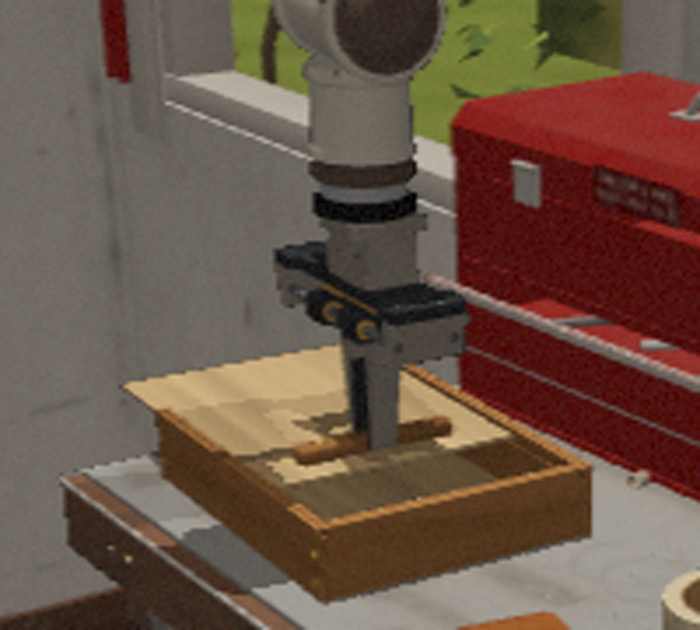

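The picture shows both fingers astride the cleat at crop (370,435), and the opening of 18 mm agrees with that.

{"api": "arm_command", "payload": {"targets": [{"delta_pos":[0,20,0],"twist":0},{"delta_pos":[0,45,0],"twist":0},{"delta_pos":[0,70,0],"twist":0},{"delta_pos":[0,95,0],"twist":0},{"delta_pos":[0,115,0],"twist":0},{"delta_pos":[0,128,0],"twist":0},{"delta_pos":[0,135,0],"twist":0},{"delta_pos":[0,138,0],"twist":0},{"delta_pos":[0,138,0],"twist":0},{"delta_pos":[0,138,0],"twist":0}]}}

```text
time_s: 4.22
tool_pos: [0.5054, 0.1725, 0.0552]
eef_rot: [0.02, 0.706, -0.019, 0.707]
force: [2.1, 1.1, 5.3]
opening: 0.0177
```

```bash
python3 - <<'E'
from h import *
goto([*box(0,.129),.0545],np.pi/2+BY,"open")
s=arm.get_state();print(s["opening"],s["force"])
E
```

```text
open [0.7, -0.3, -1.5] jaw now 1.515 twist [np.float64(-3.142), np.float64(-0.0), np.float64(3.141)] q6 -1.41 q1 0.10
0.017702932864750404 [2.0813104  1.05007248 5.27993925]
```

{"api": "arm_command", "payload": {"targets": [{"delta_pos":[0,0,0],"twist":0},{"delta_pos":[0,0,0],"twist":0},{"delta_pos":[-50,0,0],"twist":0},{"delta_pos":[-110,0,0],"twist":0},{"delta_pos":[-110,-60,0],"twist":0},{"delta_pos":[-110,-120,0],"twist":0},{"delta_pos":[-110,-180,0],"twist":0},{"delta_pos":[-110,-180,0],"twist":0}], "gripper": 78}}

```text
time_s: 5.22
tool_pos: [0.494, -0.0105, 0.1641]
eef_rot: [0.021, 0.707, -0.022, 0.706]
force: [0.1, 0.7, 0.0]
opening: 0.064
```

```bash
python3 - <<'E'
from h import *
goto([.481,-.4453,.10],.49,"clamp")
s=arm.get_state();print(s["opening"],s["force"])
E
```

```text
clamp [64.2, -434.8, 13.5] jaw now 1.510 twist [np.float64(-2.122), np.float64(1.02), np.float64(4.162)] q6 -1.78 q1 -0.27
0.06402972379169342 [0.09581193 0.7387753  0.03572266]
```

{"api": "arm_command", "payload": {"targets": [{"delta_pos":[0,-60,2],"twist":0.17},{"delta_pos":[0,-120,4],"twist":0.34},{"delta_pos":[0,-180,6],"twist":0.51},{"delta_pos":[0,-240,8],"twist":0.68},{"delta_pos":[0,-300,10],"twist":0.85},{"delta_pos":[0,-360,12],"twist":1.02},{"delta_pos":[30,-420,13.5],"twist":1.02},{"delta_pos":[64,-435,13.5],"twist":1.02},{"delta_pos":[64,-435,13.5],"twist":1.02},{"delta_pos":[64,-435,13.5],"twist":1.02},{"delta_pos":[64,-435,13.5],"twist":1.02}]}}

```text
time_s: 6.6
tool_pos: [0.4857, -0.4418, 0.1027]
eef_rot: [0.361, 0.607, -0.362, 0.609]
force: [0.3, 1.1, 0.6]
opening: 0.0636
```

```bash
python3 - <<'E'
from h import *
goto([.481,-.4453,.005],.49,"clamp")
d=cam("top"); crop(d,30,170,440,320,1.95,"a3.png")
s=arm.get_state();print(s["opening"],s["force"])
E
```

```text
clamp [97.7, -5.9, 0.5] jaw now 0.498 twist [np.float64(-3.134), np.float64(0.008), np.float64(3.149)] q6 -1.42 q1 -0.92
0.06359129857399902 [-0.63917687 -0.09978003 -0.27139585]
```

View pics/a3.png

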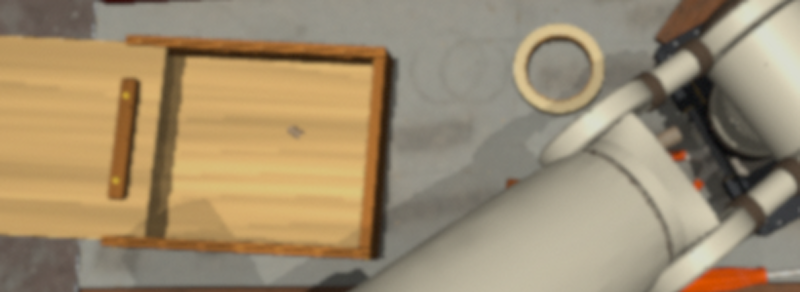

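The lid is open, with the cleat at crop (123,138) and the inside clear. The arm is over the clamp.

{"api": "arm_command", "payload": {"targets": [{"delta_pos":[40,-6,0.5],"twist":0.008},{"delta_pos":[75,-6,0.5],"twist":0.008},{"delta_pos":[97,-6,0.5],"twist":0.008},{"delta_pos":[97,-6,0.5],"twist":0.008},{"delta_pos":[97,-6,0.5],"twist":0.008},{"delta_pos":[97,-6,0.5],"twist":0.008}]}}

```text
time_s: 7.4
tool_pos: [0.48, -0.4464, 0.0051]
eef_rot: [0.364, 0.605, -0.365, 0.607]
force: [0.3, -1.3, 0.0]
opening: 0.064
```

{"api": "arm_command", "payload": {"targets": [{"delta_pos":[0,0,0],"twist":0},{"delta_pos":[0,0,0],"twist":0},{"delta_pos":[0,0,0],"twist":0},{"delta_pos":[0,0,0],"twist":0},{"delta_pos":[0,0,0],"twist":0}], "gripper": 255, "squeeze": 20}}

```text
time_s: 8.02
tool_pos: [0.4794, -0.4456, 0.0038]
eef_rot: [0.364, 0.606, -0.364, 0.606]
force: [-0.4, 1.0, 2.1]
opening: 0.0383
```

{"api": "arm_command", "payload": {"targets": [{"delta_pos":[-30,0,0],"twist":0},{"delta_pos":[-85,0,0],"twist":0},{"delta_pos":[-130,0,0],"twist":0},{"delta_pos":[-130,0,0],"twist":0},{"delta_pos":[-130,0,0],"twist":0}]}}

```text
time_s: 8.65
tool_pos: [0.4787, -0.445, 0.1322]
eef_rot: [0.365, 0.607, -0.364, 0.605]
force: [0.5, -0.4, -1.5]
opening: 0.0381
```

```bash
python3 - <<'E'
from h import *
p=box(-.052,-.025); print(p)
goto([*p,.135],BY,"clamp over box")
d=cam("scene"); crop(d,250,140,450,320,3,"a4.png")
s=arm.get_state();print(s["opening"],s["force"])
E
```

```text
[0.44349769 0.02141235]
clamp over box [-2.0, 187.6, -428.5] jaw now 0.488 twist [np.float64(-2.598), np.float64(0.543), np.float64(3.685)] q6 -1.42 q1 -0.93
0.03803635912011226 [ 0.55874957  0.13417197 -1.41452295]
```

View pics/a4.png

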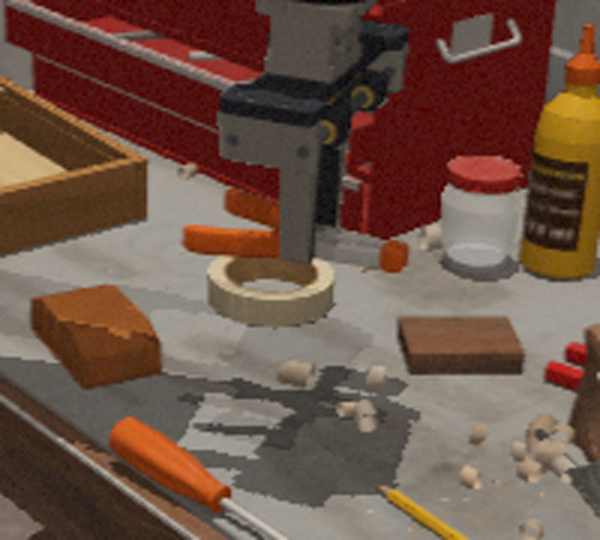

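The clamp is held level between the fingers, at crop (290,240).

{"api": "arm_command", "payload": {"targets": [{"delta_pos":[-2,23,-52],"twist":0.07},{"delta_pos":[-2,46,-104],"twist":0.14},{"delta_pos":[-2,69,-156],"twist":0.21},{"delta_pos":[-2,92,-208],"twist":0.28},{"delta_pos":[-2,115,-260],"twist":0.35},{"delta_pos":[-2,138,-312],"twist":0.42},{"delta_pos":[-2,161,-364],"twist":0.49},{"delta_pos":[-2,180,-410],"twist":0.543},{"delta_pos":[-2,188,-428],"twist":0.543},{"delta_pos":[-2,188,-428],"twist":0.543},{"delta_pos":[-2,188,-428],"twist":0.543}]}}

```text
time_s: 10.07
tool_pos: [0.4442, 0.02, 0.1347]
eef_rot: [-0.513, -0.486, 0.514, -0.486]
force: [-0.4, 0.4, -1.8]
opening: 0.0382
```

```bash
python3 - <<'E'
from h import *
goto([*box(-.052,-.025),.011],BY,"clamp in box")
s=arm.get_state();print(s["opening"],s["force"])
E
```

```text
clamp in box [123.7, -0.5, -1.4] jaw now -0.055 twist [np.float64(-3.142), np.float64(0.0), np.float64(3.142)] q6 -0.17 q1 -0.23
0.03824987836204764 [-0.41834139  0.38896661 -1.75717912]
```

{"api": "arm_command", "payload": {"targets": [{"delta_pos":[50,-0.5,-1.4],"twist":0},{"delta_pos":[90,-0.5,-1.4],"twist":0},{"delta_pos":[112,-0.5,-1.4],"twist":0},{"delta_pos":[120,-0.5,-1.4],"twist":0},{"delta_pos":[124,-0.5,-1.4],"twist":0},{"delta_pos":[124,-0.5,-1.4],"twist":0},{"delta_pos":[124,-0.5,-1.4],"twist":0}]}}

```text
time_s: 10.95
tool_pos: [0.4451, 0.0217, 0.0125]
eef_rot: [0.514, 0.486, -0.513, 0.487]
force: [-0.2, 0.4, -1.3]
opening: 0.0383
```

{"api": "arm_command", "payload": {"targets": [{"delta_pos":[0,0,0],"twist":0},{"delta_pos":[0,0,0],"twist":0},{"delta_pos":[0,0,0],"twist":0},{"delta_pos":[-40,0,0],"twist":0},{"delta_pos":[-90,0,0],"twist":0},{"delta_pos":[-120,0,0],"twist":0},{"delta_pos":[-120,0,0],"twist":0}], "gripper": 111}}

```text
time_s: 11.82
tool_pos: [0.4463, 0.0215, 0.1341]
eef_rot: [0.515, 0.484, -0.512, 0.488]
force: [-0.7, 0.3, 0.1]
opening: 0.0518
```

```bash
python3 - <<'E'
from h import *
goto([.4235,-.2755,.10],-.212,"block")
s=arm.get_state();print(s["opening"],s["force"])
E
```

```text
block [34.4, -6.7, 297.8] jaw now -0.055 twist [np.float64(-2.985), np.float64(0.157), np.float64(3.299)] q6 -0.17 q1 -0.22
0.05184346480810301 [-0.66061015  0.28166162  0.08620971]
```

{"api": "arm_command", "payload": {"targets": [{"delta_pos":[0,-1,50],"twist":0.03},{"delta_pos":[0,-2,105],"twist":0.06},{"delta_pos":[0,-3,160],"twist":0.09},{"delta_pos":[0,-5,215],"twist":0.12},{"delta_pos":[10,-6,270],"twist":0.157},{"delta_pos":[34,-6.7,298],"twist":0.157},{"delta_pos":[34,-6.7,298],"twist":0.157},{"delta_pos":[34,-6.7,298],"twist":0.157},{"delta_pos":[34,-6.7,298],"twist":0.157}], "gripper": 25}}

```text
time_s: 12.95
tool_pos: [0.4217, -0.2742, 0.098]
eef_rot: [0.55, 0.445, -0.55, 0.445]
force: [-0.6, -0.1, 0.4]
opening: 0.083
```

```bash
python3 - <<'E'
from h import *
goto([.4235,-.2755,.005],-.212,"block")
d=cam("top"); crop(d,30,170,440,320,1.95,"a5.png")
s=arm.get_state();print(s["opening"],s["force"])
E
```

```text
block [93.0, 2.0, 0.8] jaw now -0.210 twist [np.float64(-3.14), np.float64(0.002), np.float64(3.143)] q6 -0.61 q1 -0.82
0.08280797531381232 [ 0.46852393 -0.24339496  0.53011518]
```

View pics/a5.png

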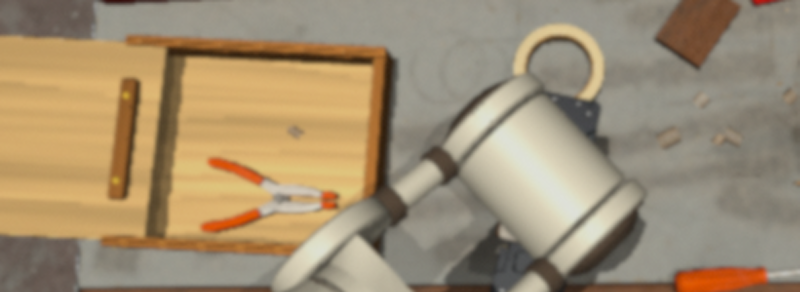

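The clamp lies flat in the box, from crop (205,160) to (338,198), along the near wall. The space for the other two is free.

{"api": "arm_command", "payload": {"targets": [{"delta_pos":[40,2,0.8],"twist":0},{"delta_pos":[75,2,0.8],"twist":0},{"delta_pos":[93,2,0.8],"twist":0},{"delta_pos":[93,2,0.8],"twist":0},{"delta_pos":[93,2,0.8],"twist":0}]}}

```text
time_s: 13.62
tool_pos: [0.424, -0.2772, 0.006]
eef_rot: [0.55, 0.443, -0.55, 0.445]
force: [0.6, 0.3, 0.1]
opening: 0.0832
```

{"api": "arm_command", "payload": {"targets": [{"delta_pos":[0,0,0],"twist":0},{"delta_pos":[0,0,0],"twist":0},{"delta_pos":[0,0,0],"twist":0},{"delta_pos":[0,0,0],"twist":0}], "gripper": 255, "squeeze": 20}}

```text
time_s: 14.12
tool_pos: [0.4233, -0.2768, 0.0053]
eef_rot: [-0.55, -0.444, 0.55, -0.445]
force: [-2.1, 0.3, 5.7]
opening: 0.0619
```

{"api": "arm_command", "payload": {"targets": [{"delta_pos":[-30,0,0],"twist":0},{"delta_pos":[-85,0,0],"twist":0},{"delta_pos":[-140,0,0],"twist":0},{"delta_pos":[-140,0,0],"twist":0},{"delta_pos":[-140,0,0],"twist":0}]}}

```text
time_s: 14.75
tool_pos: [0.4224, -0.2758, 0.1435]
eef_rot: [-0.55, -0.445, 0.55, -0.444]
force: [-0.3, -1.0, -1.5]
opening: 0.0618
```

```bash
python3 - <<'E'
from h import *
p=box(.043,-.068); print(p)
goto([*p,.15],BY+np.pi/2,"block over box")
d=cam("scene"); crop(d,210,110,380,280,3.2,"a6.png")
s=arm.get_state();print(s["opening"],s["force"])
E
```

```text
[ 0.53597578 -0.02677274]
block over box [-6.3, 58.6, -267.4] jaw now -0.212 twist [np.float64(-4.869), np.float64(-1.728), np.float64(1.414)] q6 -0.61 q1 -0.82
0.0617842136375414 [ 0.69763936 -0.49009478 -1.14381468]
```

View pics/a6.png

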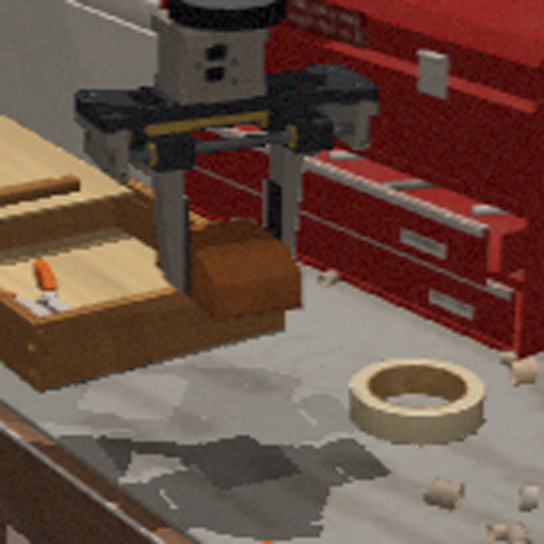

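{"api": "arm_command", "payload": {"targets": [{"delta_pos":[-6,9,-40],"twist":0.18},{"delta_pos":[-6,18,-80],"twist":0.36},{"delta_pos":[-6,27,-120],"twist":0.54},{"delta_pos":[-6,36,-160],"twist":0.72},{"delta_pos":[-6,45,-200],"twist":0.9},{"delta_pos":[-6,53,-240],"twist":1.08},{"delta_pos":[-6,58.6,-267],"twist":1.26},{"delta_pos":[-6,58.6,-267],"twist":1.414},{"delta_pos":[-6,58.6,-267],"twist":1.414},{"delta_pos":[-6,58.6,-267],"twist":1.414},{"delta_pos":[-6,58.6,-267],"twist":1.414}]}}

```text
time_s: 16.18
tool_pos: [0.5361, -0.028, 0.1501]
eef_rot: [-0.707, 0.019, 0.707, 0.019]
force: [0.6, -0.3, -1.0]
opening: 0.0622
```

```bash
python3 - <<'E'
from h import *
goto([*box(.043,-.068),.012],BY+np.pi/2,"block in box")
d=cam("scene"); crop(d,150,110,330,280,3.2,"a7.png")
s=arm.get_state();print(s["opening"],s["force"])
E
```

```text
block in box [138.1, -1.2, 0.1] jaw now -1.625 twist [np.float64(-6.282), np.float64(-3.141), np.float64(0.001)] q6 1.35 q1 -0.28
0.061318835314120974 [-0.23406805 -0.30599582 -1.17691623]
```

View pics/a7.png

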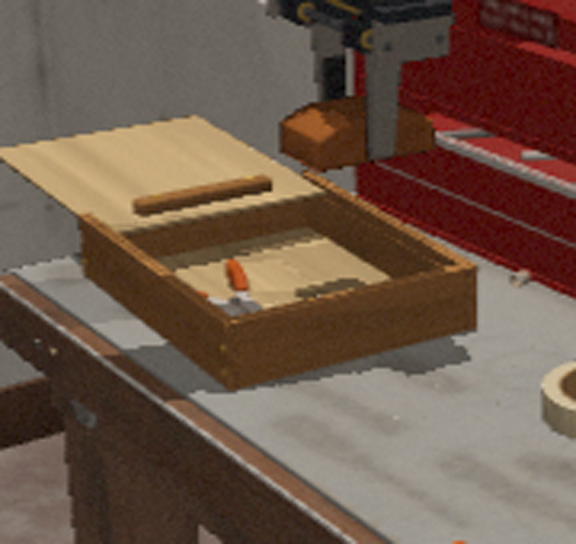

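{"api": "arm_command", "payload": {"targets": [{"delta_pos":[50,-1.2,1],"twist":0},{"delta_pos":[85,-1.2,1],"twist":0},{"delta_pos":[110,-1.2,1],"twist":0},{"delta_pos":[125,-1.2,1],"twist":0},{"delta_pos":[134,-1.2,1],"twist":0},{"delta_pos":[138,-1.2,1],"twist":0},{"delta_pos":[138,-1.2,1],"twist":0},{"delta_pos":[138,-1.2,1],"twist":0}]}}

```text
time_s: 17.23
tool_pos: [0.5362, -0.0266, 0.0134]
eef_rot: [0.707, -0.02, -0.706, -0.019]
force: [0.2, 0.3, -1.3]
opening: 0.0622
```

{"api": "arm_command", "payload": {"targets": [{"delta_pos":[0,0,0],"twist":0},{"delta_pos":[0,0,0],"twist":0},{"delta_pos":[0,0,0],"twist":0},{"delta_pos":[-30,0,0],"twist":0},{"delta_pos":[-80,0,0],"twist":0},{"delta_pos":[-130,0,0],"twist":0},{"delta_pos":[-130,0,0],"twist":0}], "gripper": 50}}

```text
time_s: 18.1
tool_pos: [0.5389, -0.0274, 0.1476]
eef_rot: [0.71, -0.02, -0.703, -0.019]
force: [0.7, -0.8, -1.2]
opening: 0.0738
```

```bash
python3 - <<'E'
from h import *
# grip tape at its side towards (-x,-y)  : angle -3pi/4 ; wall mid radius .044
c=np.array([.586,-.287]); a=-3*np.pi/4
g=c+.044*np.array([np.cos(a),np.sin(a)]); print(g)
goto([*g,.12],a,"tape")
s=arm.get_state();print(s["opening"],s["force"])
E
```

```text
[ 0.5548873 -0.3181127]
tape [28.6, 289.4, -31.7] jaw now -1.626 twist [np.float64(-2.411), np.float64(0.73), np.float64(3.872)] q6 1.35 q1 -0.27
0.07382348977880325 [ 0.65562935 -0.75663825 -1.17787769]
```

```bash
python3 - <<'E'
from h import *
d=cam("scene"); crop(d,150,70,350,270,3,"a8.png")
s=arm.get_state();print(s["opening"],s["force"])
E
```

```text
0.07410793821944234 [ 0.20500531  0.64023153 -1.03876544]
```

View pics/a8.png

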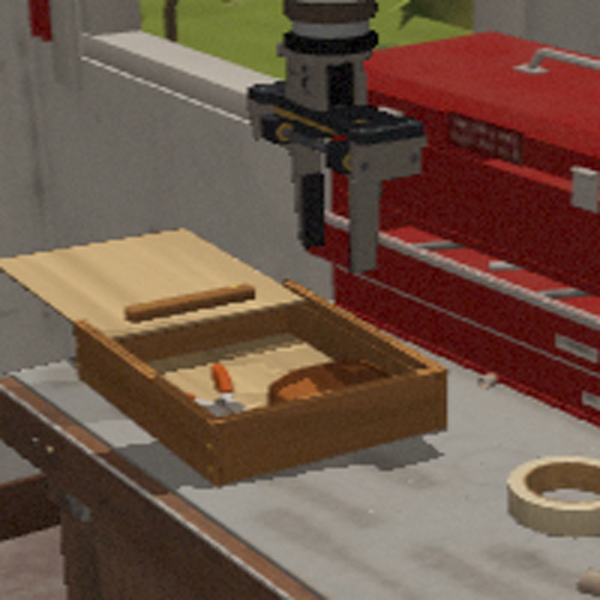

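The empty gripper is above the box. The block lies inside at crop (335,385) and the clamp at (220,390).

{"api": "arm_command", "payload": {"targets": [{"delta_pos":[5,50,-6],"twist":0.15},{"delta_pos":[10,100,-12],"twist":0.3},{"delta_pos":[15,150,-18],"twist":0.45},{"delta_pos":[20,200,-24],"twist":0.6},{"delta_pos":[25,250,-29],"twist":0.73},{"delta_pos":[28,280,-31.7],"twist":0.73},{"delta_pos":[28,289.5,-31.7],"twist":0.73},{"delta_pos":[28,289.5,-31.7],"twist":0.73},{"delta_pos":[28,289.5,-31.7],"twist":0.73},{"delta_pos":[28,289.5,-31.7],"twist":0.73}], "gripper": 144}}

```text
time_s: 19.4
tool_pos: [0.5514, -0.3161, 0.1147]
eef_rot: [0.653, -0.27, -0.653, -0.27]
force: [-0.5, -0.1, 0.5]
opening: 0.0401
```

```bash
python3 - <<'E'
from h import *
c=np.array([.586,-.287]); a=-3*np.pi/4
g=c+.044*np.array([np.cos(a),np.sin(a)])
goto([*g,.007],a,"tape")
s=arm.get_state();print(s["opening"],s["force"],s["qpos"])
d=cam("top"); crop(d,30,170,440,320,1.95,"a9.png")
E
```

```text
tape [107.7, -1.0, -3.9] jaw now -2.355 twist [np.float64(-3.14), np.float64(0.002), np.float64(3.143)] q6 1.64 q1 -0.71
0.04011699002196009 [-0.51103205 -0.07566285  0.47155357] [-7.10333016e-01  3.99552670e-01  1.50786497e+00  1.07866823e-04
  1.23420752e+00  1.64423074e+00]
```

View pics/a9.png

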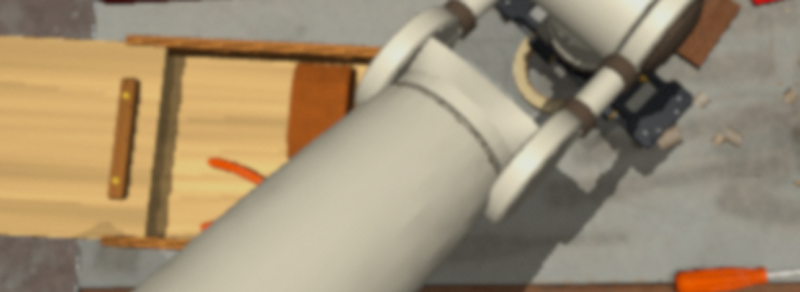

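The block lies across the box at crop (290–352, from 62 down). The gripper is over the tape's lower right side.

{"api": "arm_command", "payload": {"targets": [{"delta_pos":[50,-1,-3.9],"twist":0},{"delta_pos":[85,-1,-3.9],"twist":0},{"delta_pos":[108,-1,-3.9],"twist":0},{"delta_pos":[108,-1,-3.9],"twist":0},{"delta_pos":[108,-1,-3.9],"twist":0}]}}

```text
time_s: 20.08
tool_pos: [0.5555, -0.3197, 0.008]
eef_rot: [0.654, -0.271, -0.653, -0.27]
force: [0.5, 0.4, 0.6]
opening: 0.0404
```

{"api": "arm_command", "payload": {"targets": [{"delta_pos":[0,0,0],"twist":0},{"delta_pos":[0,0,0],"twist":0},{"delta_pos":[0,0,0],"twist":0},{"delta_pos":[0,0,0],"twist":0},{"delta_pos":[0,0,0],"twist":0}], "gripper": 255, "squeeze": 25}}

```text
time_s: 20.7
tool_pos: [0.5552, -0.3195, 0.0074]
eef_rot: [0.654, -0.271, -0.653, -0.271]
force: [-0.5, 1.8, 5.3]
opening: 0.0141
```

{"api": "arm_command", "payload": {"targets": [{"delta_pos":[-30,0,0],"twist":0},{"delta_pos":[-80,0,0],"twist":0},{"delta_pos":[-125,0,0],"twist":0},{"delta_pos":[-125,0,0],"twist":0},{"delta_pos":[-125,0,0],"twist":0}]}}

```text
time_s: 21.32
tool_pos: [0.5536, -0.3187, 0.1296]
eef_rot: [-0.652, 0.27, 0.654, 0.271]
force: [0.0, 0.1, -1.7]
opening: 0.014
```

```bash
python3 - <<'E'
from h import *
a=-3*np.pi/4
g=box(.046+.044*np.cos(a),.033+.044*np.sin(a)); print(g)
goto([*g,.14],a+BY,"tape over box")
d=cam("scene"); crop(d,230,90,430,280,3,"a10.png")
d=cam("top"); crop(d,150,170,260,320,3.8,"a11.png")
s=arm.get_state();print(s["opening"],s["force"])
E
```

```text
[0.51176886 0.04456157]
tape over box [-9.7, -227.3, 286.4] jaw now -2.356 twist [np.float64(-3.086), np.float64(0.055), np.float64(3.197)] q6 1.65 q1 -0.71
0.01409243964311025 [-0.27525102 -0.58585063 -1.73494288]
```

View pics/a10.png

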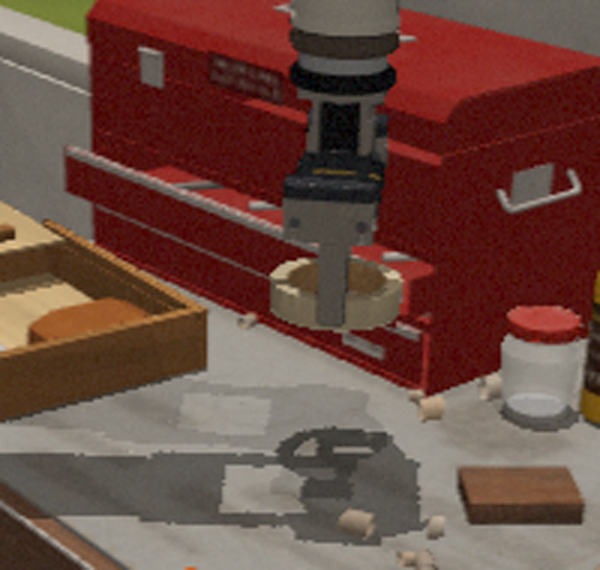

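View pics/a11.png

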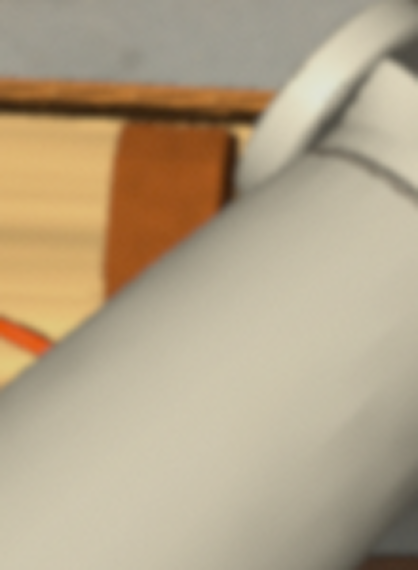

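{"api": "arm_command", "payload": {"targets": [{"delta_pos":[-10,-32,40],"twist":0.01},{"delta_pos":[-10,-64,80],"twist":0.02},{"delta_pos":[-10,-96,121],"twist":0.03},{"delta_pos":[-10,-129,162],"twist":0.04},{"delta_pos":[-10,-161,203],"twist":0.055},{"delta_pos":[-10,-194,244],"twist":0.055},{"delta_pos":[-10,-220,277],"twist":0.055},{"delta_pos":[-10,-227,286],"twist":0.055},{"delta_pos":[-10,-227,286],"twist":0.055},{"delta_pos":[-10,-227,286],"twist":0.055},{"delta_pos":[-10,-227,286],"twist":0.055}]}}

```text
time_s: 22.8
tool_pos: [0.5131, 0.0423, 0.1415]
eef_rot: [-0.645, 0.289, 0.645, 0.289]
force: [-0.3, -0.2, -1.2]
opening: 0.0141
```

```bash
python3 - <<'E'
from h import *
a=-3*np.pi/4
g=box(.046+.044*np.cos(a),.033+.044*np.sin(a))
goto([*g,.014],a+BY,"tape in box")
d=cam("scene"); crop(d,150,70,350,270,3,"a12.png")
s=arm.get_state();print(s["opening"],s["force"])
d=cam("top"); 
for z in(.006,.02): 
  p=ray(d,(150+112/3.8,170+200/3.8),z)[:2]; q=p-BC; print("block edge box",np.array([[np.cos(BY),np.sin(BY)],[-np.sin(BY),np.cos(BY)]])@q)
E
```

```text
tape in box [127.5, -0.6, 2.6] jaw now -2.413 twist [np.float64(-3.143), np.float64(-0.001), np.float64(3.14)] q6 2.26 q1 -0.15
0.014001895872013394 [ 0.46703387 -0.61212752 -1.16804655]
block edge box [ 0.05595759 -0.02967677]
block edge box [ 0.0535422  -0.03377499]
```

View pics/a12.png

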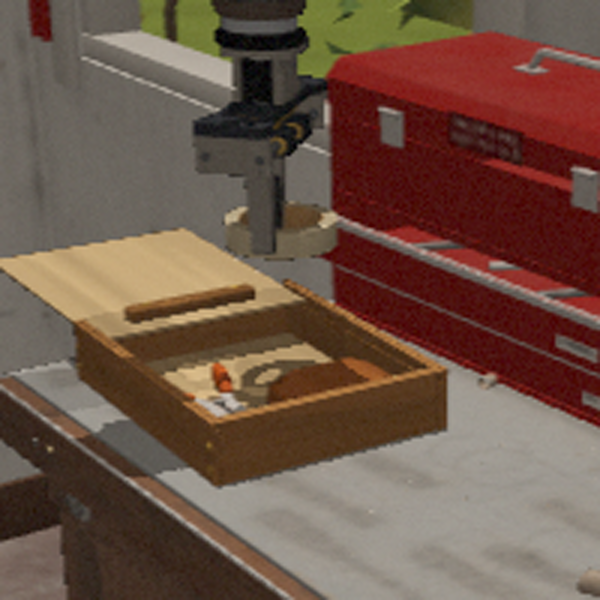

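{"api": "arm_command", "payload": {"targets": [{"delta_pos":[45,-0.6,2.6],"twist":0},{"delta_pos":[80,-0.6,2.6],"twist":0},{"delta_pos":[105,-0.6,2.6],"twist":0},{"delta_pos":[118,-0.6,2.6],"twist":0},{"delta_pos":[124,-0.6,2.6],"twist":0},{"delta_pos":[128,-0.6,2.6],"twist":0},{"delta_pos":[128,-0.6,2.6],"twist":0},{"delta_pos":[128,-0.6,2.6],"twist":0}]}}

```text
time_s: 23.9
tool_pos: [0.5122, 0.0457, 0.0143]
eef_rot: [0.646, -0.288, -0.645, -0.288]
force: [-0.2, 0.7, -0.9]
opening: 0.0142
```

{"api": "arm_command", "payload": {"targets": [{"delta_pos":[0,0,0],"twist":0},{"delta_pos":[0,0,0],"twist":0},{"delta_pos":[0,0,0],"twist":0},{"delta_pos":[-30,0,0],"twist":0},{"delta_pos":[-80,0,0],"twist":0},{"delta_pos":[-130,0,0],"twist":0},{"delta_pos":[-130,0,0],"twist":0},{"delta_pos":[-130,0,0],"twist":0}], "gripper": 183}}

```text
time_s: 24.9
tool_pos: [0.5111, 0.0458, 0.1429]
eef_rot: [-0.645, 0.288, 0.646, 0.288]
force: [-0.1, -0.1, -1.7]
opening: 0.0258
```

```bash
python3 - <<'E'
from h import *
goto([*box(0,.129),.15],BY+np.pi/2,"cleat")
d=cam("scene"); crop(d,150,70,350,270,3,"a13.png")
s=arm.get_state();print(s["opening"],s["force"])
E
```

```text
cleat [-7.0, -79.0, 99.0] jaw now -2.411 twist [np.float64(-7.068), np.float64(-3.927), np.float64(-0.785)] q6 2.26 q1 -0.15
0.025857130214550703 [-0.15472414 -0.15859859 -0.48275327]
```

View pics/a13.png

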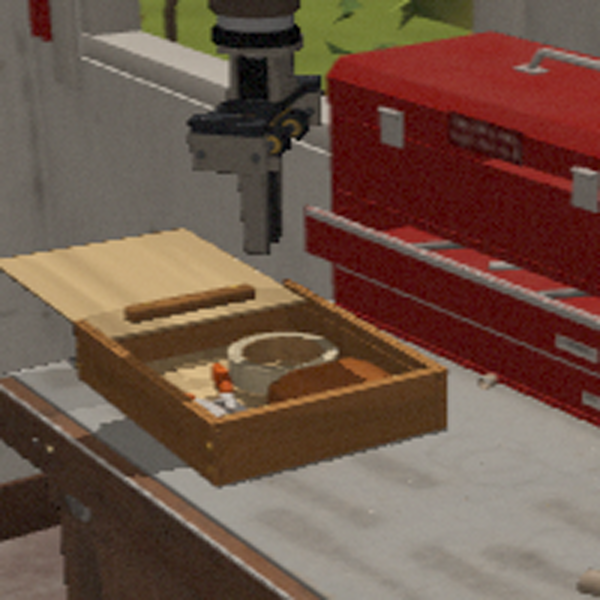

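The tape is in the box at crop (285,365), in front of the block. I check from above once the arm is clear.

{"api": "arm_command", "payload": {"targets": [{"delta_pos":[-7,-26,33],"twist":-0.17},{"delta_pos":[-7,-52,66],"twist":-0.34},{"delta_pos":[-7,-79,99],"twist":-0.51},{"delta_pos":[-7,-79,99],"twist":-0.68},{"delta_pos":[-7,-79,99],"twist":-0.785},{"delta_pos":[-7,-79,99],"twist":-0.785},{"delta_pos":[-7,-79,99],"twist":-0.785},{"delta_pos":[-7,-79,99],"twist":-0.785}], "gripper": 140, "squeeze": 15}}

```text
time_s: 25.95
tool_pos: [0.5041, 0.172, 0.1502]
eef_rot: [-0.707, 0.02, 0.707, 0.02]
force: [-0.0, -0.0, -0.4]
opening: 0.0414
```

```bash
python3 - <<'E'
from h import *
goto([*box(0,.129),.0555],BY+np.pi/2,"cleat")
d=cam("top"); crop(d,30,170,240,320,3.8,"a14.png")
s=arm.get_state();print(s["opening"],s["force"])
E
```

```text
cleat [94.7, -0.3, 0.2] jaw now -1.627 twist [np.float64(-6.284), np.float64(-3.143), np.float64(-0.001)] q6 1.73 q1 0.10
0.04127597831366167 [0.05181372 1.71876501 0.03248642]
```

View pics/a14.png

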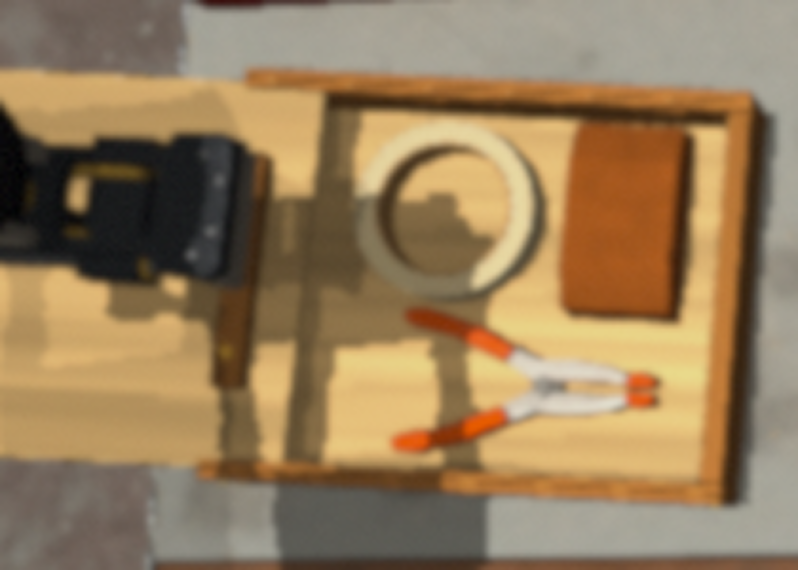

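From above, the tape at (450,210), the block at (625,220) and the clamp at (530,385) lie flat side by side with gaps, all right of the lid edge (325). Next I close the lid.

{"api": "arm_command", "payload": {"targets": [{"delta_pos":[50,-0.3,0.2],"twist":0},{"delta_pos":[80,-0.3,0.2],"twist":0},{"delta_pos":[92,-0.3,0.2],"twist":0},{"delta_pos":[92,-0.3,0.2],"twist":0},{"delta_pos":[92,-0.3,0.2],"twist":0}]}}

```text
time_s: 26.62
tool_pos: [0.5055, 0.1727, 0.0602]
eef_rot: [0.708, -0.019, -0.706, -0.02]
force: [-0.6, 0.0, 0.5]
opening: 0.0416
```

{"api": "arm_command", "payload": {"targets": [{"delta_pos":[0,0,0],"twist":0},{"delta_pos":[0,0,0],"twist":0},{"delta_pos":[0,0,0],"twist":0},{"delta_pos":[0,0,0],"twist":0}], "gripper": 255}}

```text
time_s: 27.12
tool_pos: [0.5045, 0.1725, 0.0591]
eef_rot: [0.707, -0.019, -0.707, -0.02]
force: [-0.6, 1.0, 2.9]
opening: 0.0172
```

```bash
python3 - <<'E'
from h import *
goto([*box(0,-.096),.057],BY+np.pi/2,"home")
s=arm.get_state();print(s["opening"],s["force"],s["tool_pos"])
E
```

```text
home [2.1, 225.3, 0.6] jaw now -1.626 twist [np.float64(-6.283), np.float64(-3.142), np.float64(0.0)] q6 1.73 q1 0.10
0.01723130039903951 [-0.60976341  1.01987562  2.93338013] [0.50453437 0.17254028 0.05909545]
```

{"api": "arm_command", "payload": {"targets": [{"delta_pos":[1,15,0.3],"twist":0},{"delta_pos":[1,40,0.3],"twist":0},{"delta_pos":[1,68,0.3],"twist":0},{"delta_pos":[1,96,0.3],"twist":0},{"delta_pos":[1,124,0.3],"twist":0},{"delta_pos":[1,152,0.6],"twist":0},{"delta_pos":[1,180,0.6],"twist":0},{"delta_pos":[1,202,0.6],"twist":0},{"delta_pos":[1,214,0.6],"twist":0},{"delta_pos":[1,220,0.6],"twist":0},{"delta_pos":[1,220,0.6],"twist":0},{"delta_pos":[1,220,0.6],"twist":0}]}}

```text
time_s: 28.62
tool_pos: [0.4918, -0.0484, 0.0589]
eef_rot: [0.707, -0.02, -0.707, -0.019]
force: [-3.3, -1.6, 10.0]
opening: 0.0175
```

{"api": "arm_command", "payload": {"targets": [{"delta_pos":[0,2,0],"twist":0},{"delta_pos":[0,4,0],"twist":0},{"delta_pos":[0,5,0],"twist":0},{"delta_pos":[0,5,0],"twist":0},{"delta_pos":[0,5,0],"twist":0}]}}

```text
time_s: 29.25
tool_pos: [0.4917, -0.0513, 0.059]
eef_rot: [0.707, -0.019, -0.706, -0.02]
force: [-2.3, 7.0, 12.2]
opening: 0.0174
```

```bash
python3 - <<'E'
from h import *
goto([*box(0,-.096),.057],BY+np.pi/2,"home")
s=arm.get_state();print(s["opening"],s["force"],s["tool_pos"])
d=cam("scene"); crop(d,150,70,350,270,3,"a15.png")
E
```

```text
home [2.0, 1.1, 0.1] jaw now -1.626 twist [np.float64(-6.283), np.float64(-3.142), np.float64(-0.0)] q6 1.27 q1 -0.35
0.017416363842908417 [-2.25758883  7.03160189 12.21163493] [ 0.49167816 -0.05131315  0.05898815]
```

View pics/a15.png

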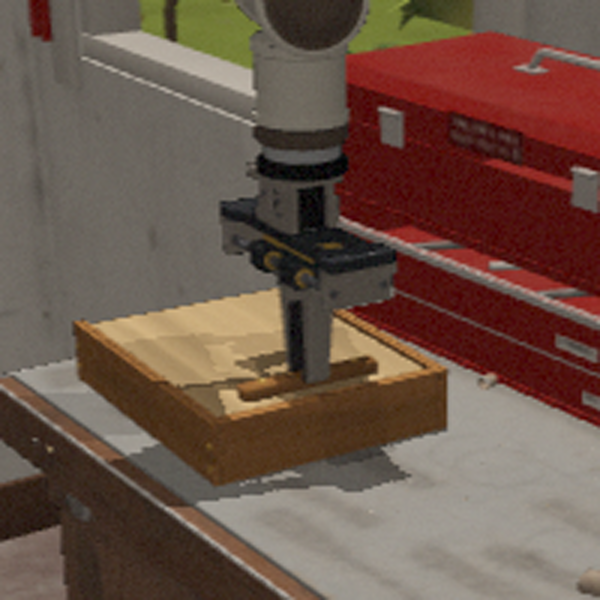

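{"api": "arm_command", "payload": {"targets": [{"delta_pos":[-2,1,0],"twist":0},{"delta_pos":[-2,2,0],"twist":0},{"delta_pos":[-2,2,0],"twist":0},{"delta_pos":[-2,2,0],"twist":0},{"delta_pos":[-2,2,0],"twist":0}]}}

```text
time_s: 29.92
tool_pos: [0.4915, -0.0514, 0.0591]
eef_rot: [0.707, -0.018, -0.706, -0.022]
force: [6.1, 11.6, -2.3]
opening: 0.0174
```

```bash
python3 - <<'E'
from h import *
goto([*box(0,-.096),.057],BY+np.pi/2,"home")
E
```

```text
home [2.1, 1.0, -0.0] jaw now -1.627 twist [np.float64(-6.284), np.float64(-3.143), np.float64(-0.001)] q6 1.27 q1 -0.35
```

{"api": "arm_command", "payload": {"targets": [{"delta_pos":[0,1.5,0],"twist":0},{"delta_pos":[0,3,0],"twist":0},{"delta_pos":[0,3,0],"twist":0},{"delta_pos":[0,3,0],"twist":0}]}}

```text
time_s: 30.42
tool_pos: [0.4914, -0.0515, 0.059]
eef_rot: [0.707, -0.016, -0.706, -0.024]
force: [8.1, 21.6, -1.1]
opening: 0.0174
```

{"api": "arm_command", "payload": {"targets": [{"delta_pos":[0,-3,0],"twist":0},{"delta_pos":[0,-4,0],"twist":0},{"delta_pos":[0,-4,0],"twist":0}]}}

```text
time_s: 30.8
tool_pos: [0.4914, -0.0513, 0.0591]
eef_rot: [0.707, -0.018, -0.706, -0.021]
force: [4.8, 7.2, -2.8]
opening: 0.0176
```

{"api": "arm_command", "payload": {"targets": [{"delta_pos":[0,0,0],"twist":0},{"delta_pos":[0,0,0],"twist":0},{"delta_pos":[-20,0,0],"twist":0},{"delta_pos":[-60,0,0],"twist":0},{"delta_pos":[-110,0,0],"twist":0},{"delta_pos":[-130,-60,0],"twist":0},{"delta_pos":[-130,-120,0],"twist":0},{"delta_pos":[-130,-180,0],"twist":0},{"delta_pos":[-130,-240,0],"twist":0},{"delta_pos":[-130,-300,0],"twist":0},{"delta_pos":[-130,-300,0],"twist":0},{"delta_pos":[-130,-300,0],"twist":0}], "gripper": 170}}

```text
time_s: 32.3
tool_pos: [0.5075, 0.2459, 0.1893]
eef_rot: [-0.707, 0.02, 0.707, 0.019]
force: [-0.1, -0.5, 0.6]
opening: 0.0307
```

```bash
python3 - <<'E'
from h import *
s=arm.get_state();print(s["opening"],s["force"],s["tool_pos"])
d=cam("top"); crop(d,30,170,240,320,3.8,"b1.png"); cv2.imwrite("pics/b2.png",d["frame"])
E
```

```text
0.03068941867741035 [-0.06729101 -0.53533714  0.55294853] [0.50753778 0.2458773  0.18933428]
```

View pics/b1.png

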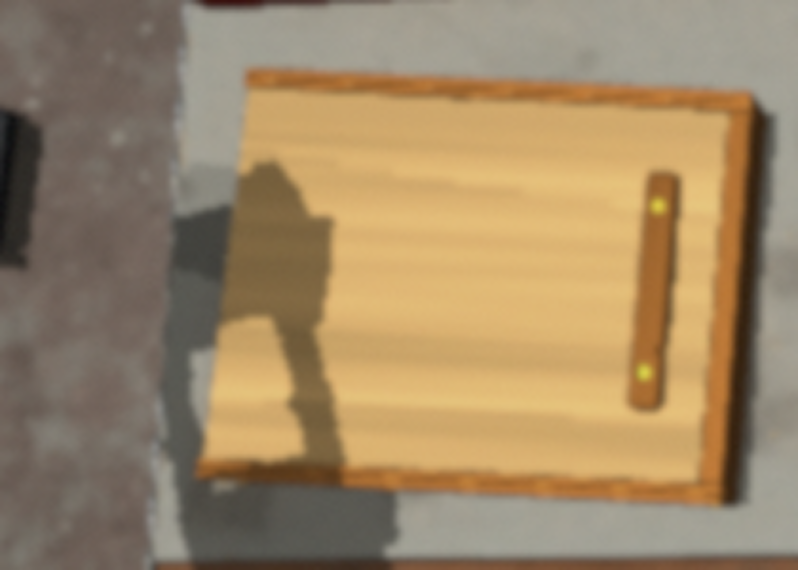

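View pics/b2.png

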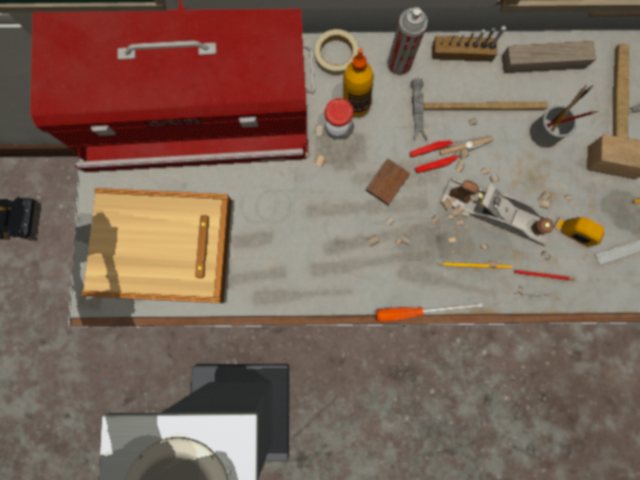

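The lid is flush at both ends: it meets the right wall with no gap, at crop x of about 705–728, and the cleat is at (655,290). The bystanders are where they were and the arm is clear, so I hand the job in.

```bash
python3 - <<'E'
from plant import arm
print(arm.finish_job())
E
```

```text
the job is handed in; nothing more can be done
None
```

The kit is packed and the job is handed in at about 32 s of the 72 s allowed. I slid the lid open by its cleat and laid the clamp, cork block and tape roll flat, side by side, in the box. Then I slid the lid shut until it stopped.

- **Fit:** The top view before closing showed all three items flat, with gaps between them and clear of the lid's edge.
- **Lid:** It stopped moving while the push rose to about 22 N. The last top view shows it flush at both ends, with the gripper well clear.
- **Stop position:** The measured stop was about 1 mm short of the position I had calculated. That is within the 2 mm calibration error, and no gap is visible.
- **Other tools:** The screwdriver, pencil, offcut and the roll by the chest look to be where they were; I compared the pictures by eye.

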